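# Clear the hold-down weight and hold the board plate at the set angle

### The arm

A 6-joint arm with a two-finger parallel gripper is mounted at the origin on the work surface. World frame = base frame: x ahead of the robot, y to its left, z up, the work surface at z = 0. Lengths are in mm, angles in rad, forces in N, time in s.
With the tool pointing down it reaches from about 325 to 850 mm from the base axis. Payload 4.4 kg.
Tool frame: the origin (TCP) lies on the centre line of the jaws, within the pads' length; the fingertips stand 19 mm ahead of it and the grasp point (between the pads) is the TCP; z points along the fingers, x is the direction in which the jaws open and shut, and the axes are right-handed (so a half turn about z gives the same grasp; the last joint's range is limited). The gripper opens to 94 mm and grips with 3 to 60 N. Pads are 16 mm wide; open, the fingers measure 119 mm over their backs; the gripper's body (75 mm by 177 mm) begins 78 mm behind the grasp point.
Start: joints at [-0.15, 0.207, 1.542, -0, 1.393, -0.15], TCP at [575.002, -0.012, 224.447] pointing down, gripper open.
Joint ranges: [-2.73, 2.73], [-0.86, 2.22], [0.23, 2.46], [-1.11, 4.25], [0.08, 2.63], [-2.82, 2.82]. Speed limits (rad/s): [2.79, 2.79, 3.14, 3.14, 3.14, 3.14].

### API

Orientations are given as a unit quaternion [x, y, z, w].
In Python, from cell import bot gives the robot as it stands.
- The arm moves only by the tool play_rows, never from a script. Its arguments are lists of equal length, an entry for each row: "linear": the shift along the world's x, y, z in m, a list of three; "turn": the turn about the world's z in rad. A call has exactly 8 rows; each row is the pose to reach, as a shift and turn from the pose measured when the call began; what a row does not reach only later rows make up. A row lasts 1/12 s, in which the tool goes at most 41.7 mm and 7.16 degrees, less where a joint would pass 70% of its speed; a pose out of reach is approached as far as the arm can. A call with a gripper value outside its range is refused whole. "fingers" is the finger opening in m, from 0 to 0.094, set as the call begins (left out, the last holds). The fingers move at their own pace and stop on an object; "squeeze" is the grip in N (left out, the last holds). Time passes only in rows, so rows that repeat a pose let the fingers close, or fill a call up. It gives the time, the measured TCP pose, the force and the opening at its end, in the units of the state.
- bot.state(): the state, without advancing time (a new reading comes with each control period).
- bot.camera(name): name is "scene" or "side" or "wrist"; returns (picture, depth): 384x512x3 uint8, blue, green, red; 384x512 float32, mm along the optical axis (not along the pixel's ray), 0 where there is no reading.
- bot.get_calibration(name): a dict with "vfov" (degrees; the focal length in pixels is half the picture's height over the tangent of half this angle, whatever the lens; pixels are square), "cx", "cy" (the principal point, pixels), "R" (3x3) and "t" (3): a world point X has camera coordinates R X + t. Camera axes: x right, y down, z forward; pixel columns grow to the right and rows downward; lengths in mm; the calibration is good to about 2 mm. A picture is of the moment at which its call begins: read the wrist's pose just before it. get_calibration takes no time and is no camera call; for the wrist camera it gives the pose at the moment of the call.
- bot.sign_off(): hands the job in, once; it reports no verdict.
The state is a dict: "time_s": time; "qpos": joint angles; "dq": joint speeds; "tau": joint torques, N m; "position": TCP position; "orientation": TCP orientation; "force": force on the tool from outside, world axes, zero at the start; "torque": the same for the moment, N m; "grip_width": finger opening in mm.
Only numpy, scipy, OpenCV 4.12 (cv2) and the standard library are available. Lean on these libraries where they do the work, as an engineer would, in place of code of your own. Each camera call takes 0.05 s, during which the arm holds its last target.

### The job

The round hold-down weight is still standing on the hinged plate of the board holder: put it back into its own round nest in the weight tray, fully seated, while the plate still lies flat. Then take the plate by its bar handle, swing it up until it is parallel with the steel pointer arm at its side, and keep holding it there: the program finishes with the gripper still holding the plate by the bar at that angle (it falls shut if let go). Do not shift the pointer arm, and leave everything else on the bench where it is.

Things in the scene. Friction and masses are not known exactly. Their poses are not given: they have to be found in the camera images.
- tilt_base: Board holder, fixed to the bench: dark steel base 175 x 200 x 12 mm, two hinge cheeks at its rear. Origin at the centre of its underside; -x is its front (handle side), z up. It stands left or right of the robot, turned up to 0.3 rad. On its +y side, 118 mm from its middle, stands a thin rod quadrant of radius 120 mm about the hinge line, up to 165 mm high.
- plate_hinge (a point): Point on the hinge line of the plate, in its middle: 75 mm behind the base's origin (+x of tilt_base) and 50 mm above the bench. Axes as tilt_base; the hinge line is its y axis.
- tilt_plate: The hinged plate with its handle. Origin in the middle of its hinge line; y along the hinge, -x from the hinge towards the handle, z the plate's upward normal. Lies flat at the start (angle 0); its front edge swings up and to the rear, stop at 1.4 rad. 0.35 to 0.6 kg; some 1 to 3 N upward at the bar carries it. Hardly any friction: it falls shut when let go.
- board_mid (a point): Point on top of the green circuit board (100 x 120 x 2 mm) clipped on the plate, in its middle, 80 mm in front of the hinge line and 6 mm above the plate's mid-plane. The aluminium plate is 140 mm deep (10 to 150 mm in front of the hinge line), 150 mm wide, 8 mm thick, its mid-plane on the hinge line. Axes as tilt_plate
- handle_mid (a point): Plate handle: round steel bar 12 mm thick along the hinge direction, 200 mm in front of the hinge line, 96 mm clear between its two side arms, 44 mm gap to the plate edge, open below (centre 50 mm above the bench when flat). Origin at mid-bar; axes as tilt_plate. At angle a it is 200 cos a mm in front of the hinge line, 200 sin a mm above.
- pointer (a joint): Angle of the pointer arm, which marks the wanted plate angle, in the same sense and from the same zero as the plate's angle; between 0.45 and 0.95 rad. Stiff: it stays where it is set. The plate does not touch it.
- pointer_tip (a point): Centre of the round black disc (20 mm) at the end of the pointer arm: a flat steel strip 8 mm high and 4 mm thick that turns about the hinge line, 107 mm to the +y side of its middle, disc centre 190 mm from the hinge line. Its -x axis points along the arm away from the hinge.
- round_weight: The weight to return: bare steel, round body 40 mm in diameter and 20 mm high, above it an upright round knob 18 mm across from 20 to 48 mm height. 0.18 to 0.35 kg. Origin at the centre of its underside. It starts standing on the circuit board on the plate, its underside 56 mm above the bench.
- round_nest: Its own nest: white plastic block 60 x 60 x 20 mm with a round pocket 43 mm across, 12 mm deep, open at the top; empty at the start. Origin at the centre of its underside, 6 mm above the bench; pocket floor 8 mm and rim 20 mm above the origin. A tag with a large dot lies at its -x side. The three nests stand in a row 63 mm apart in any order along the tray's y, 30 mm behind its middle, axes as the tray.
- square_nest: Same block with a square pocket 43 x 43 mm, empty; it belongs to the square weight and stays empty. Origin as the round nest.
- small_nest: Same block with a round pocket 31 mm in diameter; the small round weight stands in it. Origin as the round nest.
- weight_tray: Fixed grey tray 150 x 210 x 6 mm under the nests; origin at the centre of its underside, on the bench; +x is the nests' side. Stands on the other side of the bench from the board holder, turned up to 0.45 rad.
- square_weight: Steel weight with a square 40 x 40 mm body, standing on the front part of the tray; same 20 mm high body with an upright round knob 18 mm across from 20 to 48 mm; origin at the centre of its underside. Bystander: stays where it is.
- small_weight: Steel weight with a round 28 mm body, standing in the small nest (underside 14 mm above the bench); same 20 mm high body with an upright round knob 18 mm across from 20 to 48 mm; origin at the centre of its underside. Bystander: stays where it is.
- tweezers: Steel tweezers, about 120 mm long, 16 mm wide, 6 mm high, lying on the front part of the tray. Origin at mid-length. Bystander: stays.
- screwdriver: Screwdriver 160 mm long lying beyond the working area. Bystander: stays.
- flux_jar: Small round jar 52 mm in diameter, 50 mm high, far left. Origin under its centre. Bystander: stays.
- solder_spool: Aluminium spool 56 mm in diameter, 40 mm high, beyond the working area. Origin under its centre. Bystander: stays.
- handset_frame: Opened handset 140 x 68 x 8 mm lying at the right. Origin under its centre. Bystander: stays.
- scrap_board: Loose strip of circuit board 100 x 30 x 6 mm lying at the left. Origin under its centre. Bystander: stays.
Mind the look-alikes: they are no part of the job. Leave any purple look-alike of the round_weight alone.

How it is judged:
By the outcome, as a careful person would: the job done as asked, in the order asked, and still so for the second after the job is handed in, while the arm keeps its last pose, push and grip.
It also fails if it takes over 61 s, if anything falls off the work surface, if the arm or the gripper's body presses on something with over 40 N, if the wrist force passes 120 N, or if a joint passes its speed limit or range.

## Working session

There is one attempt and no reset: what is moved stays moved. The work goes in short steps, Python scripts to look and compute and a tool call to move; the robot and the scene stay as the last step left them, time stands still between calls to the robot, and variables do not carry over. Pictures are saved under pics/ and viewed, and the job is handed in when it is done.

Besides the shell and the picture viewer there is one more tool, called after "Emit:" by a JSON object that holds its "op" and its "data", one argument or row to a line. play_rows: Moves the arm, as the interface text tells. Its arguments: {"type":"object","properties":{"linear":{"type":"array"},"turn":{"type":"array"},"fingers":{"type":"number"},"squeeze":{"type":"number"}},"required":["linear","turn"]}

```bash
ls; mkdir -p pics; python3 - <<'E'
from cell import bot
import cv2,numpy as np
s=bot.state();print(s)
for n in ["scene","side","wrist"]:
    c=bot.get_calibration(n);print(n,c)
    im,d=bot.camera(n)
    cv2.imwrite(f"pics/{n}0.png",im);np.savez(f"pics/{n}0.npz",im=im,d=d,**{k:np.array(v) for k,v in c.items() if k in("vfov","cx","cy","R","t")})
E
```

```text
pics
{'time_s': 0.0, 'qpos': array([-1.50477226e-01,  2.07429830e-01,  1.54293828e+00,  9.93024910e-06,
        1.39348659e+00, -1.50492909e-01]), 'dq': array([ 0.00013097, -0.00032291,  0.00049342, -0.00020254, -0.00097321,
       -0.00141492]), 'tau': array([-8.39226868e-05, -3.70882022e+01, -2.81415099e+01,  6.96549774e-02,
        3.60915181e-02, -1.71865345e-04]), 'position': array([5.74241580e+02, 1.19965704e-01, 2.23292616e+02]), 'orientation': array([ 9.99999360e-01,  6.96014826e-06, -1.11750966e-03, -1.74391697e-04]), 'force': array([-0.42732089,  0.83232209, -1.01416709]), 'torque': array([-0.02845994, -0.03216819,  0.04424125]), 'grip_width': 93.83408424961044}
scene {'vfov': 48.860897879380495, 'cx': 253.66340457331486, 'cy': 188.91541520242723, 'R': array([[ 0.33568676,  0.94195075, -0.00657101],
       [ 0.73839748, -0.26746419, -0.6190574 ],
       [-0.58487909,  0.20295736, -0.78531825]]), 't': array([-184.33076794, -360.29240604, 1670.03464231])}
side {'vfov': 48.42446109749219, 'cx': 256.370928533354, 'cy': 188.27705457913993, 'R': array([[-0.9736448 , -0.22745263,  0.01676603],
       [-0.16820016,  0.66646772, -0.72631225],
       [ 0.15402761, -0.7099902 , -0.6871604 ]]), 't': array([ 566.16352654,  165.93129873, 1618.99754766])}
wrist {'vfov': 66.015740674469, 'cx': 255.0611589447349, 'cy': 193.73129968826805, 'R': array([[ 9.99997233e-01, -2.49785660e-04, -2.33916248e-03],
       [ 3.68462915e-04, -9.65443322e-01,  2.60612847e-01],
       [-2.32342615e-03, -2.60612987e-01, -9.65440559e-01]]), 't': array([-574.19069886,  -27.3261808 ,  389.82884193])}
```

View pics/scene0.png

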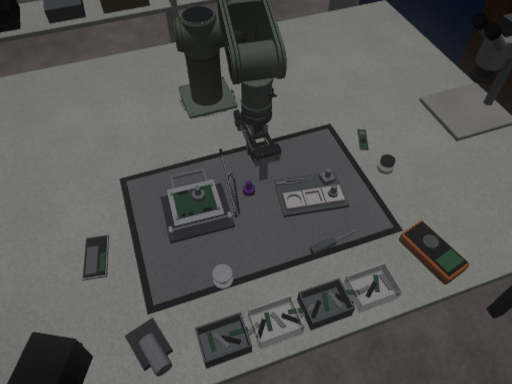

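View pics/side0.png

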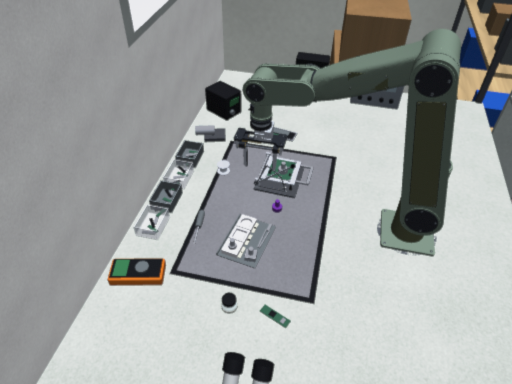

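View pics/wrist0.png

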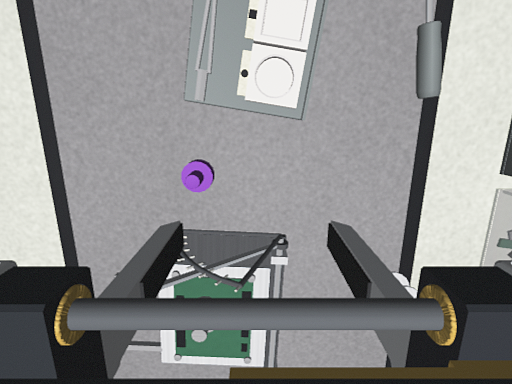

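```bash
cat > h.py <<'E'
import numpy as np,cv2
def load(n):
    z=np.load(f"pics/{n}.npz");return z
def f(z): return 192/np.tan(np.radians(float(z['vfov']))/2)
def ray(z,u,v):
    d=np.array([(u-z['cx'])/f(z),(v-z['cy'])/f(z),1.]);R=np.array(z['R']);t=np.array(z['t'])
    return -R.T@t, R.T@d
def onz(z,u,v,h):
    o,d=ray(z,u,v);s=(h-o[2])/d[2];return o+s*d
def dep(z,u,v):
    o,d=ray(z,u,v);return o+d*z['d'][int(round(v)),int(round(u))]
def proj(z,X):
    c=np.array(z['R'])@np.array(X,float)+np.array(z['t']);return np.array([c[0]/c[2]*f(z)+z['cx'],c[1]/c[2]*f(z)+z['cy']])
def snap(bot,n,name):
    c=bot.get_calibration(n);im,d=bot.camera(n)
    cv2.imwrite(f"pics/{name}.png",im);np.savez(f"pics/{name}.npz",im=im,d=d,**{k:np.array(v) for k,v in c.items() if k in("vfov","cx","cy","R","t")})
def crop(name,x0,y0,x1,y1,k,out):
    im=cv2.imread(f"pics/{name}.png")[y0:y1,x0:x1];cv2.imwrite(f"pics/{out}.png",cv2.resize(im,None,fx=k,fy=k,interpolation=cv2.INTER_CUBIC))
E
python3 - <<'E'
from h import *
crop("scene0",110,130,240,240,6,"sc_c");crop("side0",220,140,350,240,6,"si_c")
z=load("wrist0")
for p in [(274,76),(244,73),(283,15),(200,335),(197,176),(214,318)]: print(p,dep(z,*p),onz(z,*p,26))
E
```

```text
(274, 76) [596.44252653 117.99359032  11.74407123] [595.62126604 116.34147729  26.        ]
(244, 73) [561.16356619 121.80759977   7.61511521] [561.84793608 119.51324656  26.        ]
(283, 15) [605.41027024 181.54832727  12.04830625] [604.2678055  177.53422786  26.        ]
(200, 335) [ 512.38242808 -165.25578215  102.38971309] [ 495.2548727  -230.88102656   26.        ]
(197, 176) [506.96345836   5.60462861  45.99195579] [502.91077589   1.47325727  26.        ]
(214, 318) [564.45511145  24.76149107 317.55771354] [ 516.37268125 -202.37079812   26.        ]
```

View pics/sc_c.png

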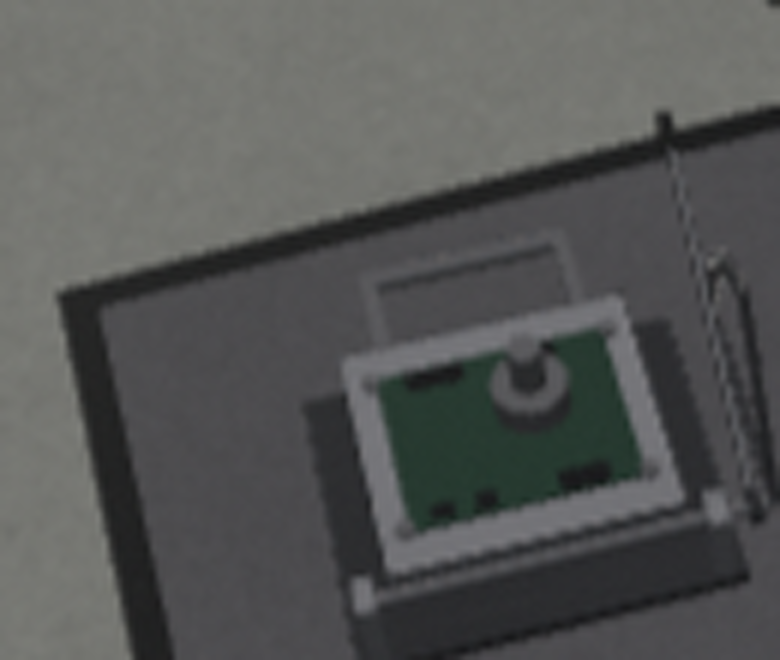

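View pics/si_c.png

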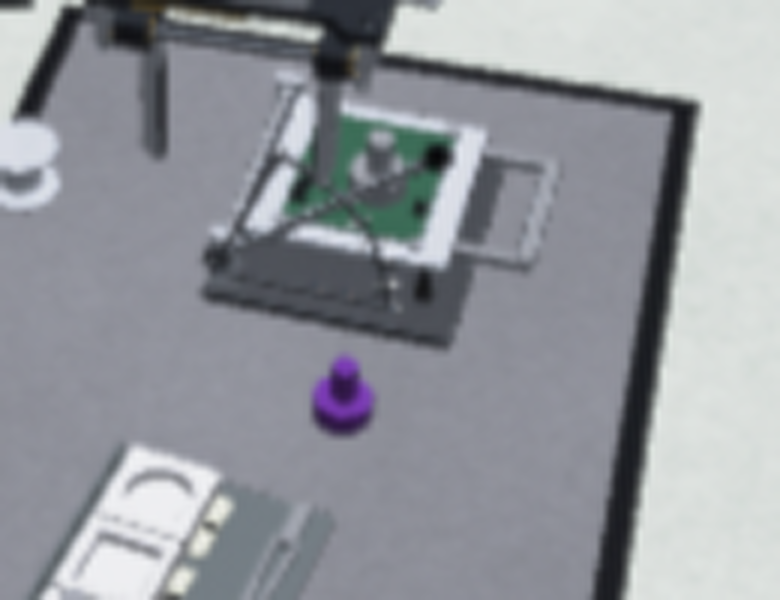

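Emit:
{"op": "play_rows", "data": {
  "linear": [
    [-0.005, -0.03, 0.01],
    [-0.01, -0.07, 0.02],
    [-0.02, -0.11, 0.03],
    [-0.03, -0.15, 0.04],
    [-0.03, -0.19, 0.04],
    [-0.03, -0.22, 0.04],
    [-0.03, -0.23, 0.04],
    [-0.03, -0.23, 0.04]
  ],
  "turn": [0, 0, 0, 0, 0, 0, 0, 0]
}}

```text
time_s: 0.82
position: [543.8, -232.3, 262.9]
orientation: [1.0, -0.002, -0.001, -0.0]
force: [0.1, 0.2, -0.7]
grip_width: 94.0
```

```bash
python3 - <<'E'
from cell import bot
from h import *
s=bot.state();print(s['position'],s['dq'].round(3),s['time_s'])
snap(bot,"wrist","w1");snap(bot,"side","s1")
crop("w1",0,0,512,384,1.5,"w1_b");crop("s1",220,140,350,240,6,"s1_c")
E
```

```text
[ 543.81392058 -232.27089826  262.89346574] [ 0.06  -0.02   0.029  0.031  0.015  0.023] 0.8167
```

View pics/w1_b.png

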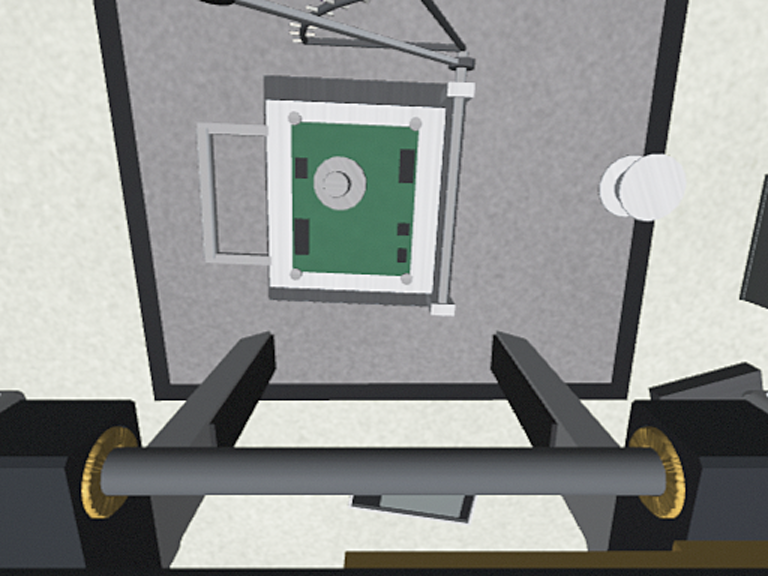

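View pics/s1_c.png

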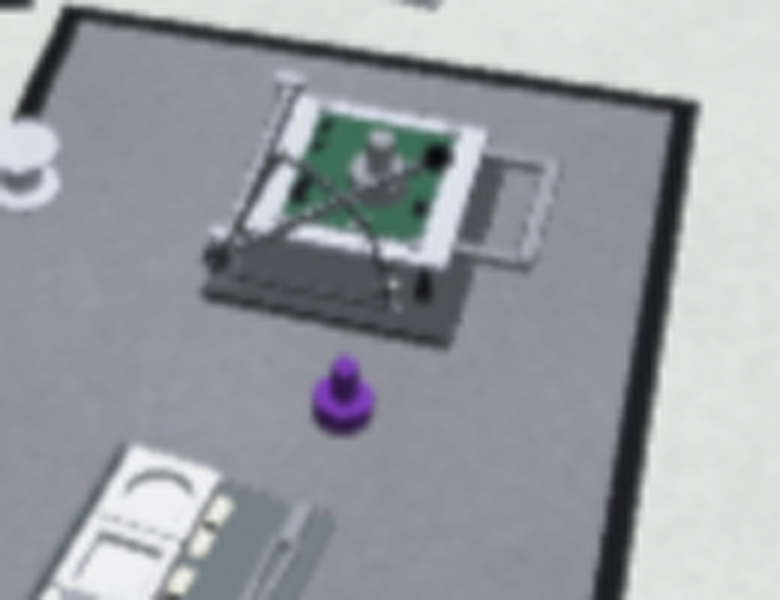

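```bash
python3 - <<'E'
from cell import bot
from h import *
snap(bot,"wrist","w2");snap(bot,"scene","sc2")
print(bot.state()['position'],bot.state()['dq'].round(3))
z=load("w2");im=z['im']
hsv=cv2.cvtColor(im,cv2.COLOR_BGR2HSV)
m=cv2.inRange(hsv,(50,90,40),(90,255,255));cs,_=cv2.findContours(m,cv2.RETR_EXTERNAL,cv2.CHAIN_APPROX_NONE)
c=max(cs,key=cv2.contourArea);r=cv2.minAreaRect(cv2.convexHull(c));print(r)
c4=[onz(z,*p,56) for p in cv2.boxPoints(r)];print(np.round(c4,1), np.mean(c4,0))
crop("w2",120,40,330,220,3.8,"w2_c")
d=z['d'];o=np.array([[dep(z,u,v)[2] for u in range(120,330)] for v in range(0,220)])
# knob top: height 98..108 in region
m=((o>99)&(o<108)).astype(np.uint8);
n,l,st,ce=cv2.connectedComponentsWithStats(m)
for i in range(1,n):
    if st[i,4]>40: print(st[i],ce[i]+[120,0],dep(z,*(ce[i]+[120,0])),onz(z,*(ce[i]+[120,0]),104))
m=((o>71)&(o<80)).astype(np.uint8)
n,l,st,ce=cv2.connectedComponentsWithStats(m)
for i in range(1,n):
    if st[i,4]>40: print('body',st[i],ce[i]+[120,0],onz(z,*(ce[i]+[120,0]),76))
E
```

```text
[ 544.4984794  -228.04168147  263.20639668] [ 0.009 -0.004 -0.001 -0.004 -0.001 -0.003]
((234.51132202148438, 135.2396240234375), (83.13884735107422, 98.34187316894531), 2.4895529747009277)
[[ 462.4 -237.7   56. ]
 [ 474.1 -120.3   56. ]
 [ 571.  -124.3   56. ]
 [ 567.9 -242.4   56. ]] [ 518.85602859 -181.18087745   56.        ]
[125  27  20   7  73] [256.23287671  30.93150685] [545.29145327 -76.35066973 105.25596815] [545.29220019 -76.04129254 104.        ]
[ 96 118  17  17 225] [224.00444444 125.71111111] [ 511.355617   -165.72472623  102.18001997] [ 511.54782016 -165.65970593  104.        ]
body [157  36  18   7  53] [286.83018868  39.69811321] [577.8163308  -77.58455236  76.        ]
body [ 90 107  34  36 706] [227.16288952 124.43626062] [ 512.23108676 -165.24434825   76.        ]
```

View pics/w2_c.png

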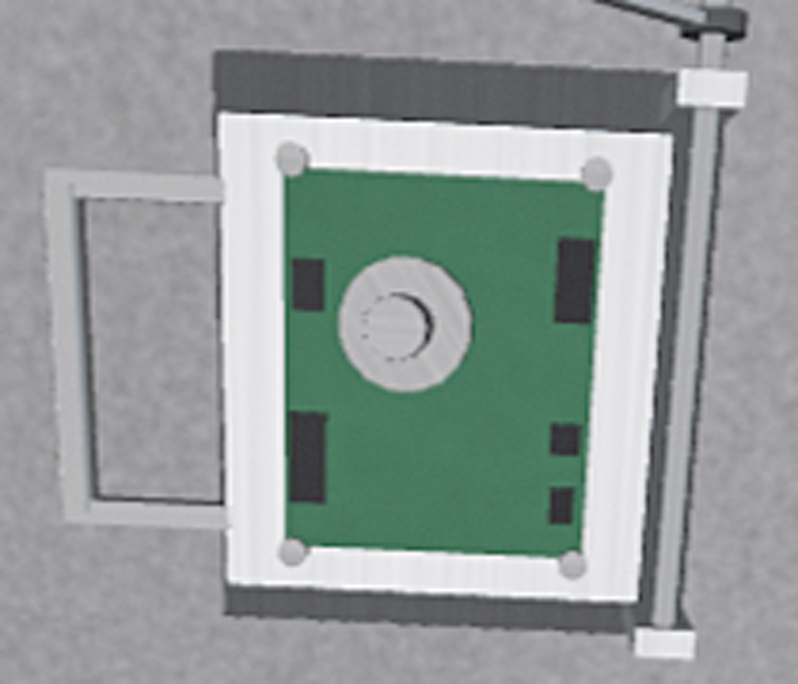

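```bash
python3 - <<'E'
from h import *
z=load("w2")
P=lambda x,y:(120+x/3.8,40+y/3.8)
a=onz(z,*P(60,185),50);b=onz(z,*P(82,510),50);print('bar',a,b,(a+b)/2,np.arctan2(-(a-b)[0],(a-b)[1]))
a=onz(z,*P(708,110),50);b=onz(z,*P(664,622),50);print('hinge',a,b,(a+b)/2,np.arctan2(-(a-b)[0],(a-b)[1]))
cs=[onz(z,*P(*p),54) for p in [(219,112),(672,134),(637,602),(229,584)]]
print(np.round(cs,1),np.mean(cs,0))
for i,j in [(0,3),(1,2),]: 
    v=cs[i]-cs[j];print(np.linalg.norm(v),np.arctan2(-v[0],v[1]))
for i,j in [(1,0),(2,3)]:
    v=cs[i]-cs[j];print(np.linalg.norm(v),np.arctan2(v[1],v[0]))
E
```

```text
bar [ 402.0014081  -124.57676461   50.        ] [ 398.54461584 -228.13760333   50.        ] [ 400.27301197 -176.35718397   50.        ] -0.033366949592672134
hinge [ 603.90165705 -102.90604762   50.        ] [ 596.01384388 -267.48744209   50.        ] [ 599.95775046 -185.19674485   50.        ] -0.04788987356967901
[[ 454.3 -103.9   54. ]
 [ 592.6 -110.3   54. ]
 [ 586.  -259.2   54. ]
 [ 447.5 -252.9   54. ]] [ 520.0955319  -181.55285347   54.        ]
149.13344580327717 -0.04552730536625844
149.0272261595155 -0.04380056744790705
138.4261849174014 -0.04613638440322821
138.68349184087452 -0.04536773819006592
```

```bash
cat >> h.py <<'E'
PSI=-0.0453;H=np.array([600,-185.2,50.])
ex=np.array([np.cos(PSI),np.sin(PSI),0]);ey=np.array([-np.sin(PSI),np.cos(PSI),0])
def onplane(z,u,v,off):
    o,d=ray(z,u,v);s=(off-(o-H)@ey)/(d@ey);X=o+s*d;return -(X-H)@ex,X[2]-50,X
E
python3 - <<'E'
from h import *
crop("sc2",205,140,245,220,9,"sc2_p");crop("s1",245,155,305,195,12,"s1_p")
for n,p in [("s1",(292.7,166.2)),("sc2",(220.7,150.3))]:
    f_,h,X=onplane(load(n),*p,107);print(n,f_,h,np.hypot(f_,h),np.arctan2(h,f_))
E
```

```text
s1 145.59319244413194 121.7755062252636 189.80687975543262 0.6965508812231762
sc2 135.6710052766704 140.66244522345005 195.4291308096682 0.8034593035962847
```

View pics/sc2_p.png

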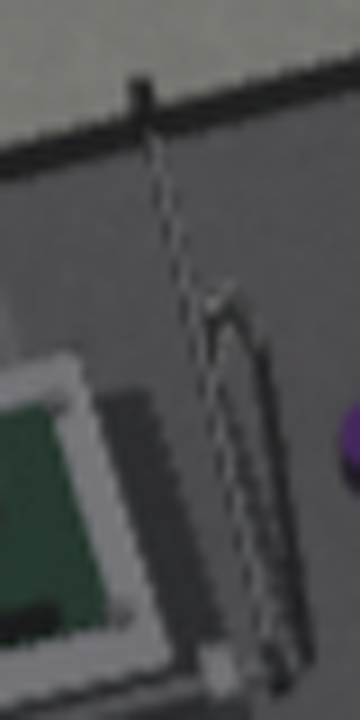

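View pics/s1_p.png

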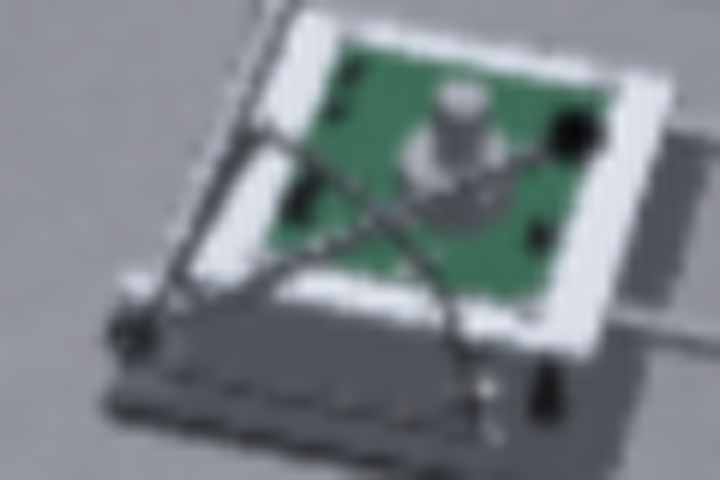

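Emit:
{"op": "play_rows", "data": {
  "linear": [
    [-0.01, 0.02, -0.01],
    [-0.02, 0.04, -0.03],
    [-0.03, 0.058, -0.06],
    [-0.0325, 0.0625, -0.095],
    [-0.0325, 0.0625, -0.11],
    [-0.0325, 0.0625, -0.115],
    [-0.0325, 0.0625, -0.115],
    [-0.0325, 0.0625, -0.115]
  ],
  "turn": [0, 0, 0, 0, 0, 0, 0, 0],
  "fingers": 0.05
}}

```text
time_s: 1.68
position: [513.0, -165.1, 149.3]
orientation: [1.0, 0.002, -0.0, -0.0]
force: [-0.5, 0.1, -0.1]
grip_width: 50.3
```

```bash
python3 - <<'E'
from cell import bot
from h import *
snap(bot,"wrist","w3");s=bot.state();print(s['position'],s['orientation'].round(4),s['dq'].round(3),s['grip_width'])
E
```

```text
[ 513.48740064 -165.67011195  149.98923531] [ 1.0e+00  1.4e-03  3.0e-04 -0.0e+00] [-0.009 -0.007 -0.013  0.    -0.001 -0.001] 49.53308422594769
```

View pics/w3.png

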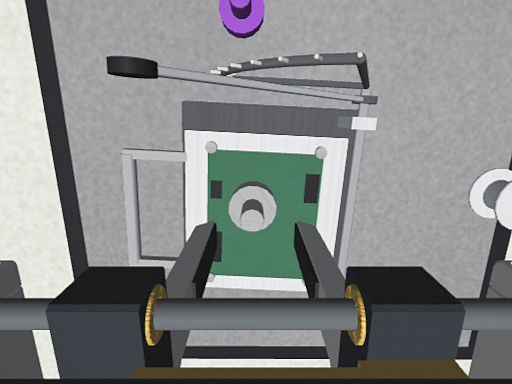

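```bash
python3 - <<'E'
from h import *
z=load("w3")
for p in [(120,66),(132,66),(145,67),(200,78),(250,85),(300,92)]:
    X=dep(z,*p);r=X-H;print(p,X.round(1),r@ey,np.arctan2(r[2],-r@ex), np.hypot(r[2],r@ex))
print(onz(z,252,212,104),dep(z,252,212))
E
```

```text
(120, 66) [459.7 -72.  182.1] 106.72424105603912 0.7378526617821106 196.32988992515624
(132, 66) [464.4 -72.  181.9] 106.97344908484125 0.7535513758035466 192.78204718309289
(145, 67) [468.7 -72.  179.6] 107.14037425203678 0.7603919364424939 188.07237922169122
(200, 78) [486.7 -73.6 156.8] 106.36839684439556 0.7347660020234219 159.33104153565625
(250, 85) [510.3 -74.9 136.9] 106.13128636925138 0.7429858699739476 128.41349444865364
(300, 92) [541.7 -76.5 109.3] 105.90788568935305 0.7540993081840399 86.65449912956036
[ 511.08451961 -158.95719524  104.        ] [ 511.07343467 -159.29682356  102.99201971]
```

Emit:
{"op": "play_rows", "data": {
  "linear": [
    [0, 0, -0.015],
    [0, 0, -0.03],
    [-0.001, 0, -0.042],
    [-0.001, 0, -0.048],
    [-0.001, 0, -0.051],
    [-0.001, 0, -0.051],
    [-0.001, 0, -0.051],
    [-0.001, 0, -0.051]
  ],
  "turn": [0, 0, 0, 0, 0, 0, 0, 0]
}}

```text
time_s: 2.4
position: [513.2, -166.1, 99.8]
orientation: [1.0, 0.001, 0.001, 0.0]
force: [-0.2, -0.1, -0.7]
grip_width: 50.0
```

Emit:
{"op": "play_rows", "data": {
  "linear": [
    [0, 0, 0],
    [0, 0, 0],
    [0, 0, 0],
    [0, 0, 0],
    [0, 0, 0],
    [0, 0, 0],
    [0, 0, 0],
    [0, 0, 0]
  ],
  "turn": [0, 0, 0, 0, 0, 0, 0, 0],
  "fingers": 0.0,
  "squeeze": 20
}}

```text
time_s: 3.07
position: [512.6, -166.1, 99.8]
orientation: [1.0, 0.001, 0.0, 0.0]
force: [-3.2, 0.0, 3.2]
grip_width: 17.0
```

Emit:
{"op": "play_rows", "data": {
  "linear": [
    [0, 0, 0.01],
    [0, 0, 0.025],
    [0, 0, 0.045],
    [0, 0, 0.065],
    [0, 0, 0.085],
    [0, 0, 0.1],
    [0, 0, 0.105],
    [0, 0, 0.105]
  ],
  "turn": [0, 0, 0, 0, 0, 0, 0, 0]
}}

```text
time_s: 3.73
position: [513.8, -166.4, 206.5]
orientation: [1.0, 0.001, 0.002, 0.001]
force: [0.8, -1.0, -2.7]
grip_width: 17.4
```

```bash
python3 - <<'E'
from cell import bot
from h import *
snap(bot,"wrist","w4");s=bot.state();print(s['position'],s['orientation'].round(4),s['force'],s['grip_width'])
E
```

```text
[ 512.81907574 -166.00983684  204.98797973] [1.0e+00 1.4e-03 8.0e-04 4.0e-04] [ 0.07183776 -0.48205846 -3.44991893] 17.619752244330858
```

View pics/w4.png

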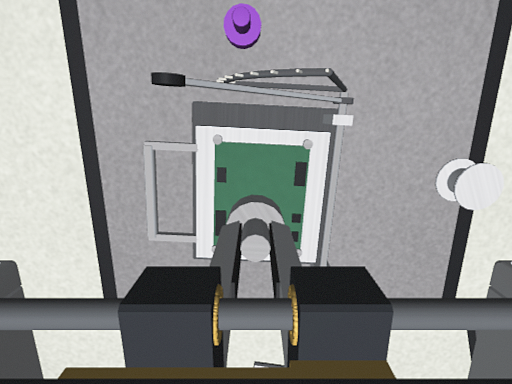

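Emit:
{"op": "play_rows", "data": {
  "linear": [
    [0, 0, 0.03],
    [0.01, 0.015, 0.05],
    [0.02, 0.04, 0.06],
    [0.03, 0.08, 0.06],
    [0.05, 0.12, 0.06],
    [0.07, 0.155, 0.06],
    [0.08, 0.18, 0.06],
    [0.08, 0.18, 0.06]
  ],
  "turn": [0, 0, 0, 0, 0, 0, 0, 0]
}}

```text
time_s: 4.45
position: [593.3, 19.7, 262.4]
orientation: [1.0, 0.004, -0.0, -0.002]
force: [-0.3, -0.6, -3.0]
grip_width: 17.5
```

Emit:
{"op": "play_rows", "data": {
  "linear": [
    [0, 0, 0],
    [0, 0, 0],
    [0, 0, 0],
    [0, 0, 0],
    [0, 0, 0],
    [0, 0, 0],
    [0, 0, 0],
    [0, 0, 0]
  ],
  "turn": [0, 0, 0, 0, 0, 0, 0, 0]
}}

```text
time_s: 5.12
position: [593.3, 19.3, 262.7]
orientation: [1.0, 0.004, -0.0, -0.002]
force: [-0.4, -0.1, -3.2]
grip_width: 17.2
```

```bash
python3 - <<'E'
from cell import bot
from h import *
snap(bot,"wrist","w5");s=bot.state();print(s['position'],s['orientation'].round(4),s['force'],s['grip_width'],s['dq'].round(3))
crop("w5",0,0,512,384,1.5,"w5_b")
E
```

```text
[593.30909871  19.39187902 262.64443093] [ 1.0e+00  4.2e-03 -2.0e-04 -1.6e-03] [ 0.69295006 -0.13598133 -3.42581521] 17.09454541600928 [ 0.006  0.002 -0.002 -0.001  0.001 -0.   ]
```

View pics/w5_b.png

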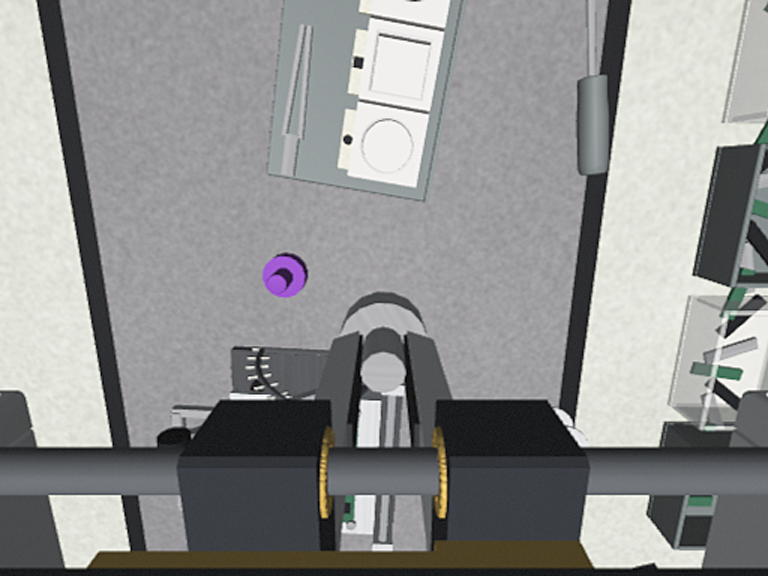

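```bash
python3 - <<'E'
from h import *
z=load("w5");im=z['im']
g=cv2.cvtColor(im,cv2.COLOR_BGR2GRAY)
c0=np.array([386,146])/1.5
# radial edge search
pts=[]
g2=cv2.GaussianBlur(g,(0,0),0.7).astype(np.float32)
for a in np.arange(0,2*np.pi,0.1):
    rs=np.arange(12,23,.1);x=(c0[0]+rs*np.cos(a)).astype(np.float32);y=(c0[1]+rs*np.sin(a)).astype(np.float32)
    v=cv2.remap(g2,x[None],y[None],cv2.INTER_LINEAR)[0]
    i=np.argmin(v); pts.append((x[i],y[i],rs[i],v[i]))
pts=np.array(pts);print(pts[:,2].round(1))
e=cv2.fitEllipse(pts[:,:2].astype(np.float32));print(e,onz(z,*e[0],26))
W=np.array([onz(z,p[0],p[1],26)[:2] for p in pts]);print('radius mm',np.hypot(*(W-W.mean(0)).T).round(1),W.mean(0))
cv2.imwrite("pics/w5_n.png",cv2.resize(im[50:140,170:310],None,fx=5,fy=5,interpolation=cv2.INTER_CUBIC))
s=[593.3,19.4,262.6]
print('knob top',onz(z,384/1.5,372/1.5,267.8))
for p in [(268,173),(424,200),(466,0)]: print(onz(z,p[0]/1.5,p[1]/1.5,6))
E
```

```text
[17.6 16.8 17.  17.4 17.  16.7 16.7 16.7 16.8 17.1 17.3 16.9 17.8 17.3
 16.9 17.7 22.9 22.9 22.9 17.6 17.2 17.  16.9 17.  16.7 16.7 16.7 16.9
 16.3 16.8 16.5 16.4 16.4 22.9 16.9 16.4 17.1 16.9 16.9 17.  17.3 17.4
 17.6 17.8 18.2 17.7 18.4 18.3 18.4 18.2 18.1 17.8 18.3 18.  17.9 17.7
 17.7 17.6 17.7 17.4 17.3 17.  17.7]
((257.2166442871094, 97.5971908569336), (34.12946701049805, 37.75731658935547), 7.556918144226074) [595.4809437  115.05219759  26.        ]
radius mm [22.4 21.3 21.6 22.1 21.5 21.  21.  20.9 20.9 21.2 21.4 20.8 21.8 21.1
 20.6 21.6 28.1 28.1 28.2 21.6 21.2 21.  21.  21.2 20.9 21.  21.1 21.4
 20.7 21.4 21.1 21.  21.  29.2 21.5 20.8 21.6 21.3 21.2 21.2 21.4 21.5
 21.6 21.7 22.1 21.5 22.2 22.1 22.2 22.  21.9 21.6 22.3 22.  22.  21.9
 22.  22.  22.2 21.9 21.9 21.5 22.5] [595.6988062  115.15973043]
knob top [594.19553113  20.93642721 267.8       ]
[489.04378937  92.32994501   6.        ]
[631.17343974  69.44052364   6.        ]
[660.66711627 231.75307482   6.        ]
```

View pics/w5_n.png

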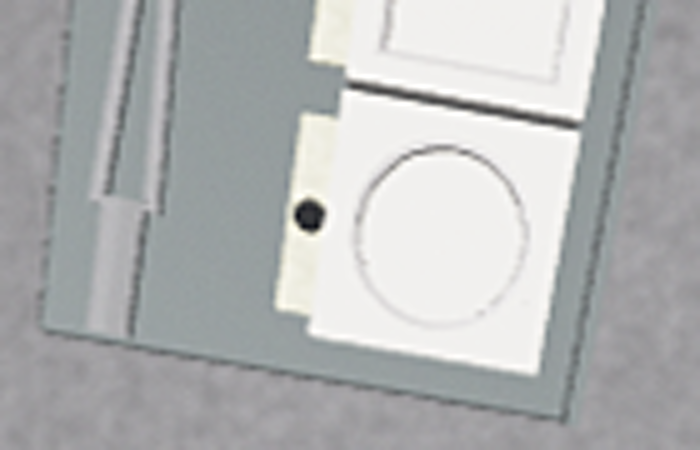

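Emit:
{"op": "play_rows", "data": {
  "linear": [
    [0, 0.03, -0.01],
    [0, 0.06, -0.03],
    [0.001, 0.085, -0.065],
    [0.0014, 0.0944, -0.1],
    [0.0014, 0.0944, -0.135],
    [0.0014, 0.0944, -0.155],
    [0.0014, 0.0944, -0.165],
    [0.0014, 0.0944, -0.165]
  ],
  "turn": [0, 0, 0, 0, 0, 0, 0, 0]
}}

```text
time_s: 5.83
position: [592.4, 113.7, 94.5]
orientation: [1.0, 0.004, -0.003, -0.001]
force: [-0.4, 0.2, -4.3]
grip_width: 17.2
```

```bash
python3 - <<'E'
from cell import bot
from h import *
print(bot.state()['dq'].round(3))
snap(bot,"wrist","w6a");snap(bot,"wrist","w6");s=bot.state();print(s['position'],s['orientation'].round(4),s['force'],s['grip_width'],s['dq'].round(3))
crop("w6",150,120,350,300,4,"w6_b")
snap(bot,"side","s6");crop("s6",200,200,290,280,8,"s6_c")
E
```

```text
[-0.006 -0.047 -0.055  0.     0.028  0.002]
[595.80205011 113.66874392  98.79016717] [ 1.0e+00  4.0e-03  7.0e-04 -1.7e-03] [ 1.07742064 -0.32276535 -2.16626223] 17.426025750841188 [-0.001 -0.028 -0.029 -0.001 -0.005 -0.001]
```

View pics/w6_b.png

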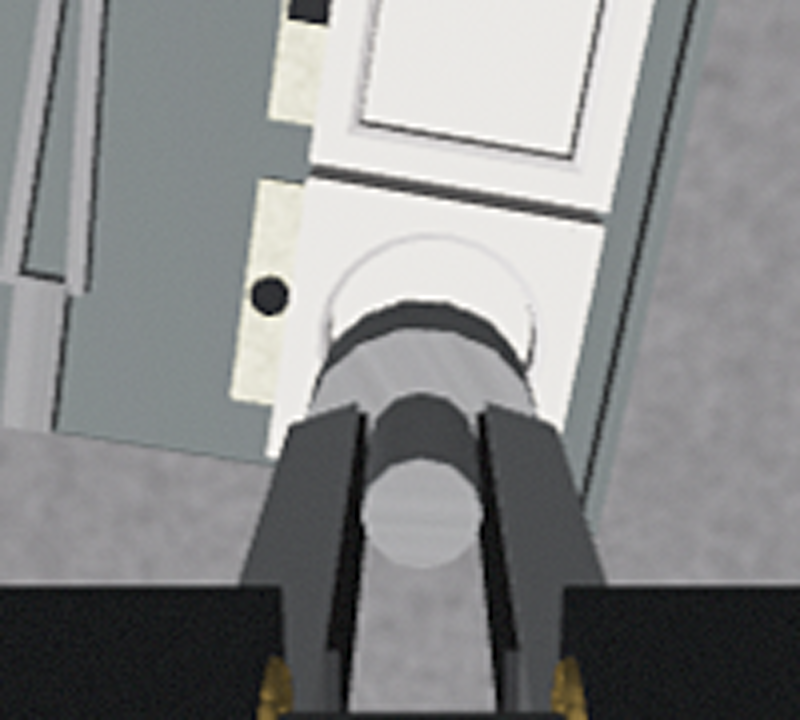

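View pics/s6_c.png

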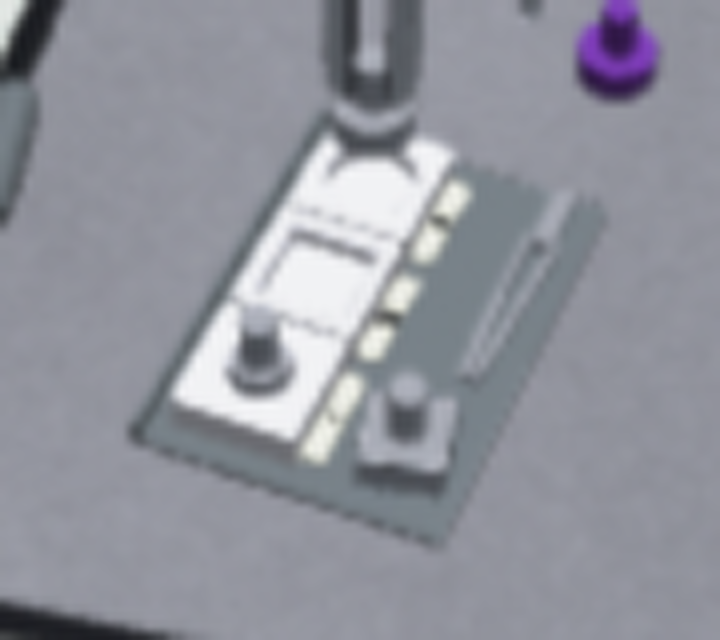

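```bash
python3 - <<'E'
from h import *
from scipy.optimize import least_squares
z=load("w6");im=z['im']
def fit(pts,h,r):
    W=np.array([onz(z,150+x/4,120+y/4,h)[:2] for x,y in pts])
    s=least_squares(lambda c:np.hypot(*(W-c).T)-r,W.mean(0)+[0,-10]);return s.x,s.fun.round(1)
tz=98.8
# grip offset from start of lift: z 99.8-56
u=tz-43.5
print(fit([(345,335),(385,307),(425,300),(465,308),(500,328),(525,360)],u,20))
print(fit([(322,368),(345,348),(380,333),(425,328),(470,337),(505,358),(530,390)],u+20,20))
print('knobtop',onz(z,150+422/4,120+514/4,u+48))
print('nest',fit([(328,318),(345,280),(385,245),(435,235),(485,248),(520,280),(536,330)],26,21.5))
k=[onz(z,150+x/4,120+y/4,u+48)[:2] for x,y in [(362,514),(483,514)]];print(np.diff(k,axis=0))
E
```

```text
(array([595.49427958, 113.60938956]), array([-0.2,  0.2,  0.1, -0.1, -0. , -0.1]))
(array([594.38385813, 114.85837965]), array([ 0.3,  0.2, -0.2, -0.3, -0.1,  0.2,  0.2]))
knobtop [594.92224204 115.60037142 103.3       ]
nest (array([596.78646074, 117.69330673]), array([-0.1, -0.2,  0.1, -0. ,  0.1,  0. , -0.3]))
[[17.00724342  0.15566777]]
```

Emit:
{"op": "play_rows", "data": {
  "linear": [
    [0, 0.001, -0.004],
    [0, 0.002, -0.008],
    [0, 0.002, -0.013],
    [0, 0.002, -0.016],
    [0, 0.002, -0.016],
    [0, 0.002, -0.016],
    [0, 0.002, -0.016],
    [0, 0.002, -0.016]
  ],
  "turn": [0, 0, 0, 0, 0, 0, 0, 0]
}}

```text
time_s: 6.65
position: [596.8, 115.6, 84.0]
orientation: [1.0, 0.004, 0.002, -0.002]
force: [-0.3, -0.3, -3.1]
grip_width: 17.7
```

```bash
python3 - <<'E'
from cell import bot
from h import *
print(bot.state()['dq'].round(3),bot.state()['position'])
snap(bot,"wrist","w7a");snap(bot,"wrist","w7");s=bot.state();print(s['position'],s['orientation'].round(4),s['force'],s['grip_width'],s['dq'].round(3))
crop("w7",190,120,330,270,5,"w7_b")
E
```

```text
[ 0.001 -0.001 -0.002  0.001 -0.001  0.001] [596.83020879 115.63304855  84.03051618]
[596.8238751  115.6687254   84.04773413] [ 1.      0.004   0.002  -0.0017] [-0.49866842  0.83875163 -3.09825694] 17.145751976103384 [ 0.    -0.     0.    -0.003  0.001  0.003]
```

View pics/w7_b.png

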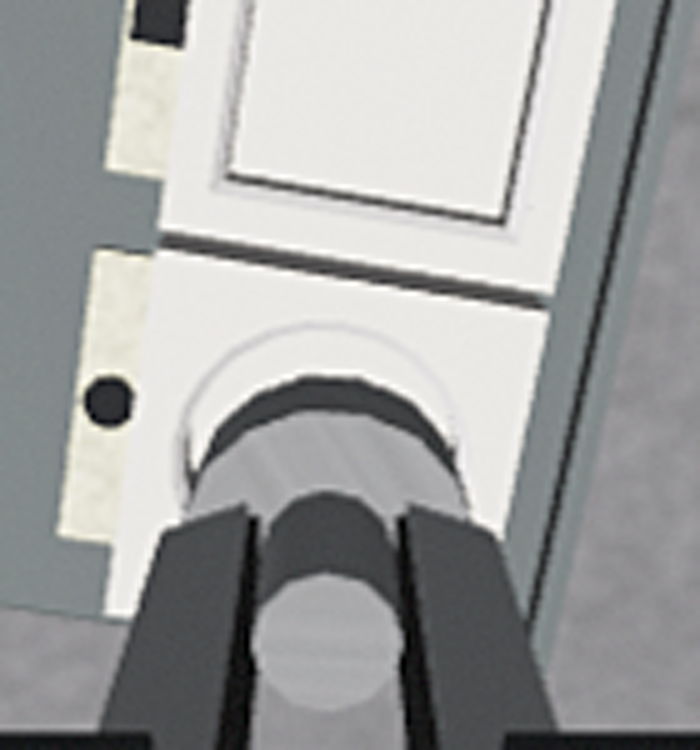

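```bash
python3 - <<'E'
from h import *
from scipy.optimize import least_squares
z=load("w7")
def fit(pts,h,r):
    W=np.array([onz(z,190+x/5,120+y/5,h)[:2] for x,y in pts])
    s=least_squares(lambda c:np.hypot(*(W-c[:2]).T)-(r if r else c[2]),list(W.mean(0)+[0,-10])+([] if r else [20]));return s.x,s.fun.round(1)
u=84.0-43.5
A=[(220,430),(250,398),(300,379),(330,376),(375,383),(415,405),(447,440)]
B=[(215,462),(260,425),(320,410),(380,420),(430,450),(455,485)]
C=[(183,430),(200,390),(240,350),(310,325),(360,328),(410,350),(440,385),(453,430)]
for r in (1,0): print(fit(A,u,20*r),fit(B,u+20,20*r),fit(C,26,21.5*r))
print(onz(z,190+328/5,120+642/5,u+48))
# block corners at 26
c=[onz(z,190+x/5,120+y/5,26) for x,y in [(160,252),(551,308)]];print(c,np.linalg.norm(c[0]-c[1]))
a=c[1]-c[0];a/=np.linalg.norm(a);n=np.array([a[1],-a[0],0]);print('block ctr',(c[0]+c[1])/2+30*n, np.arctan2(a[1],a[0]))
E
```

```text
(array([597.95041397, 115.05586146]), array([-0.3,  0.2,  0. ,  0. ,  0.1, -0.1, -0.1])) (array([597.40466404, 115.73430621]), array([-0.4,  0.1,  0.3,  0.1,  0. , -0.4])) (array([596.70460085, 117.86735436]), array([ 0.1, -0. , -0.3, -0.2,  0.1,  0.5,  0.2, -0.6]))
(array([597.96978401, 115.54448377,  19.58740032]), array([-0.1,  0.2, -0. , -0.1,  0. , -0.1,  0.1])) (array([597.56623953, 117.27694263,  18.72480647]), array([-0. ,  0.1, -0. , -0.1,  0.1, -0. ])) (array([596.70075451, 118.09717026,  21.32492087]), array([ 0.3,  0. , -0.3, -0.3,  0. ,  0.5,  0.3, -0.5]))
[597.51550754 116.74634649  88.5       ]
[array([572.59243437, 150.07892293,  26.        ]), array([631.20154607, 141.94937159,  26.        ])] 59.17024235071618
block ctr [597.77521329 116.29864701  26.        ] -0.1378285314741047
```

Emit:
{"op": "play_rows", "data": {
  "linear": [
    [-0.0005, 0.001, -0.002],
    [-0.0007, 0.001, -0.005],
    [-0.0007, 0.001, -0.008],
    [-0.0007, 0.001, -0.011],
    [-0.0007, 0.001, -0.014],
    [-0.0007, 0.001, -0.017],
    [-0.0007, 0.001, -0.019],
    [-0.0007, 0.001, -0.019]
  ],
  "turn": [0, 0, 0, 0, 0, 0, 0, 0]
}}

```text
time_s: 7.42
position: [595.6, 116.6, 64.3]
orientation: [1.0, 0.004, 0.001, -0.002]
force: [0.3, -0.7, -2.7]
grip_width: 17.2
```

```bash
python3 - <<'E'
from cell import bot
from h import *
snap(bot,"wrist","w8");s=bot.state();print(s['position'],s['orientation'].round(4),s['force'],s['torque'],s['grip_width'],s['dq'].round(3))
crop("w8",190,120,330,270,5,"w8_b")
E
```

```text
[595.84259919 116.61365909  64.62965963] [ 1.      0.0039  0.0016 -0.0017] [ 0.07353419 -0.21408172 -2.44299335] [0.01143685 0.02503136 0.01533192] 17.302172035190605 [ 0.002 -0.005 -0.008  0.002  0.003 -0.001]
```

View pics/w8_b.png

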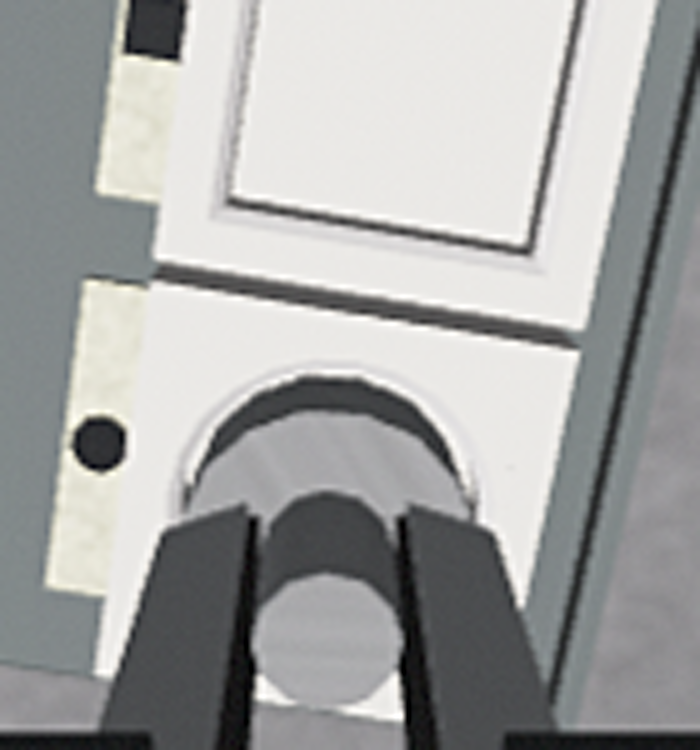

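Emit:
{"op": "play_rows", "data": {
  "linear": [
    [0, 0, -0.002],
    [0, 0, -0.004],
    [0, 0, -0.005],
    [0, 0, -0.006],
    [0, 0, -0.0065],
    [0, 0, -0.007],
    [0, 0, -0.0075],
    [0, 0, -0.0075]
  ],
  "turn": [0, 0, 0, 0, 0, 0, 0, 0]
}}

```text
time_s: 8.13
position: [595.9, 116.7, 57.9]
orientation: [1.0, 0.004, 0.002, -0.002]
force: [-2.0, -0.2, 3.4]
grip_width: 17.5
```

```bash
python3 - <<'E'
from cell import bot
from h import *
snap(bot,"wrist","w9");s=bot.state();print(s['position'],s['orientation'].round(4),s['force'],s['torque'],s['grip_width'],s['dq'].round(3))
crop("w9",190,120,330,270,5,"w9_b")
E
```

```text
[595.84961031 116.64060796  57.87060273] [ 1.      0.004   0.0016 -0.0016] [-2.71453586 -0.4785437   2.42623768] [-0.04729768  0.66278236 -0.0407301 ] 17.117921153916956 [ 0.001 -0.002  0.001  0.    -0.001 -0.   ]
```

View pics/w9_b.png

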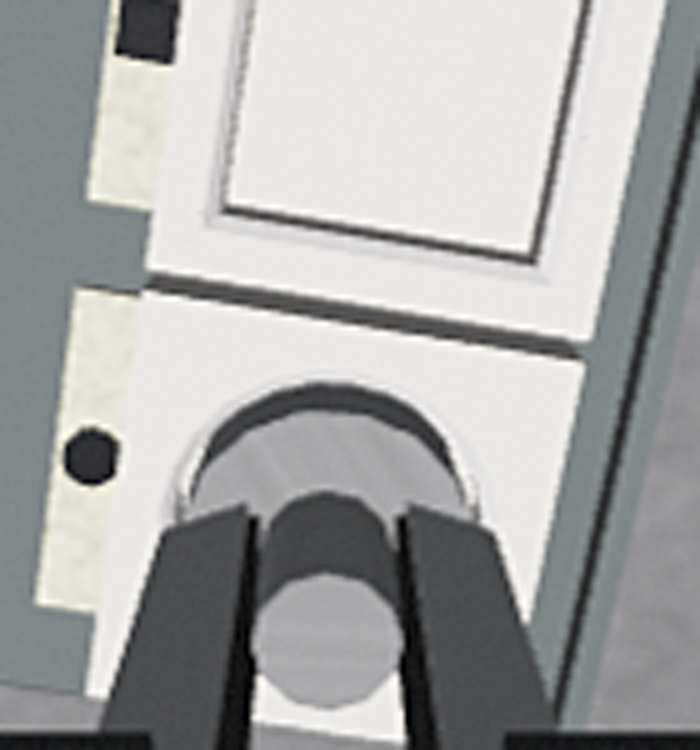

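Emit:
{"op": "play_rows", "data": {
  "linear": [
    [0, 0, 0],
    [0, 0, 0],
    [0, 0, 0],
    [0, 0, 0],
    [0, 0, 0.002],
    [0, 0, 0.006],
    [0, 0, 0.015],
    [0, 0, 0.03]
  ],
  "turn": [0, 0, 0, 0, 0, 0, 0, 0],
  "fingers": 0.045
}}

```text
time_s: 8.85
position: [594.6, 116.6, 87.2]
orientation: [1.0, 0.004, 0.0, -0.002]
force: [-0.6, -0.0, -0.0]
grip_width: 44.9
```

Emit:
{"op": "play_rows", "data": {
  "linear": [
    [0, 0, 0.04],
    [0, -0.01, 0.08],
    [0, -0.03, 0.11],
    [0, -0.06, 0.12],
    [0, -0.08, 0.12],
    [0, -0.08, 0.12],
    [0, -0.08, 0.12],
    [0, -0.08, 0.12]
  ],
  "turn": [0, 0, 0, 0, 0, 0, 0, 0]
}}

```text
time_s: 9.52
position: [594.3, 37.1, 207.1]
orientation: [1.0, 0.004, -0.0, -0.002]
force: [0.2, 0.5, -0.5]
grip_width: 45.1
```

```bash
python3 - <<'E'
from cell import bot
from h import *
snap(bot,"wrist","w10");snap(bot,"side","s10");s=bot.state();print(s['position'],s['force'],s['dq'].round(3))
z=load("w10")
o=np.array([[dep(z,u,v)[2] for u in range(150,380)] for v in range(0,240)])
for lo,hi in [(57,67),(30,38)]:
  m=((o>lo)&(o<hi)).astype(np.uint8)
  n,l,st,ce=cv2.connectedComponentsWithStats(m)
  for i in range(1,n):
    if st[i,4]>60: print(st[i],np.median(o[l==i]),onz(z,*(ce[i]+[150,0]),np.median(o[l==i])))
crop("s10",200,200,290,280,8,"s10_c")
E
```

```text
[594.16172701  37.66031194 206.57187021] [-0.19118703  0.08221022  0.31137687] [ 0.004  0.003 -0.001 -0.002 -0.001  0.001]
[ 99 101  18  18 253] 60.29540194032978 [596.52870774 116.94108261  60.29540194]
[ 90  91  36  38 826] 32.39438390406272 [596.63701452 117.10985406  32.3943839 ]
```

View pics/w10.png

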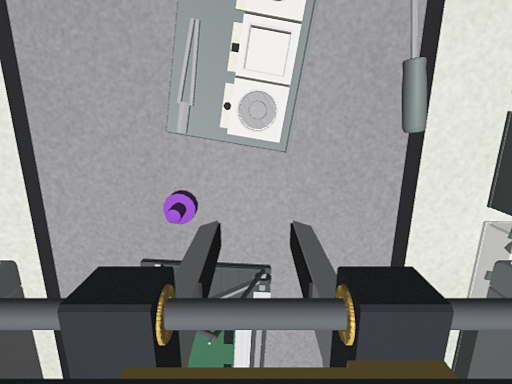

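View pics/s10_c.png

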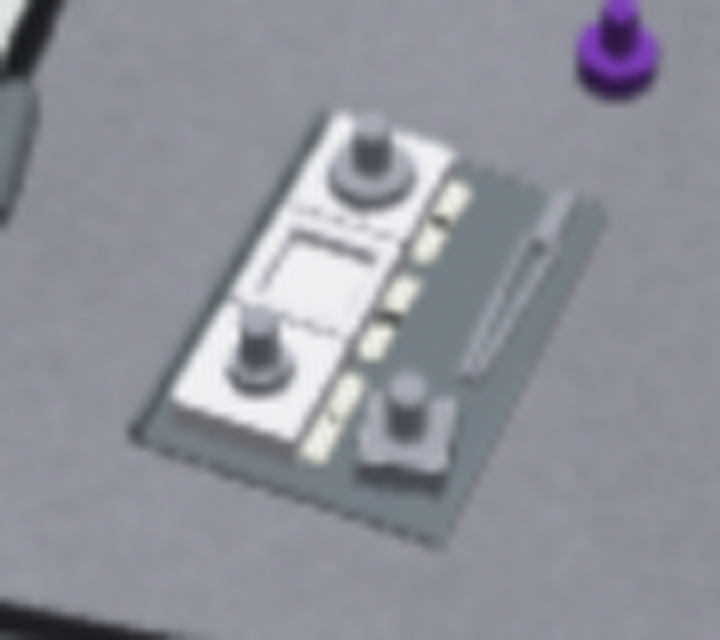

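```bash
cat >> h.py <<'E'
def cloud(z):
    v,u=np.mgrid[0:384,0:512];d=z['d'].astype(float)
    D=np.stack([(u-z['cx'])/f(z)*d,(v-z['cy'])/f(z)*d,d],-1)-np.array(z['t'])
    X=D@np.array(z['R']);X[d<=0]=np.nan
    r=X-H;return np.stack([-r@ex,r@ey,r[...,2]],-1),X   # front, side, up rel hinge
def pointer(z,n=""):
    L,_=cloud(z)
    m=(abs(L[...,1]-107)<5)&(L[...,0]>55)&(L[...,0]<125)&(L[...,2]>30)&(L[...,2]>0.5*L[...,0])
    P=L[m]
    if len(P)<10: print(n,'few',len(P));return
    # upper edge: fit line
    for _ in range(4):
        k=np.polyfit(P[:,0],P[:,2],1);res=P[:,2]-np.polyval(k,P[:,0]);P=P[abs(res)<max(1.0,2*res.std())]
    print(n,'pointer N',len(P),'slope',np.arctan(k[0]),'perp offs',k[1]*np.cos(np.arctan(k[0])),'res',res.std())
def plate(z,n=""):
    L,_=cloud(z)
    im=z['im'];hsv=cv2.cvtColor(im,cv2.COLOR_BGR2HSV);m=cv2.inRange(hsv,(50,90,30),(90,255,255))>0
    m&=(abs(L[...,1])<75)&(L[...,0]>0)&(L[...,0]<170)
    P=L[m];A=np.c_[P[:,0],P[:,1],np.ones(len(P))]
    for _ in range(3):
        k,*_r=np.linalg.lstsq(A,P[:,2],rcond=None);res=P[:,2]-A@k;g=abs(res)<2*res.std();P=P[g];A=A[g]
    print(n,'plate N',len(P),'angle',np.arctan(k[0]),'side',np.arctan(k[1]),'offs',k[2]*np.cos(np.arctan(k[0])),'res',res.std())
E
python3 - <<'E'
from h import *
for n in ["wrist0","w2","w3","w4","sc2","s10","s1"]:
    z=load(n)
    try: pointer(z,n);plate(z,n)
    except Exception as e: print(n,e)
E
```

```text
wrist0 pointer N 413 slope 0.7235163844506723 perp offs 0.12128331394284657 res 2.80573820384566
wrist0 plate N 2354 angle -0.0005047014741035327 side 0.0008915479081812055 offs 4.469286334308137 res 0.5762728675697448
w2 pointer N 484 slope 0.7175985726522912 perp offs 2.2257796600458657 res 1.120121750228874
w2 plate N 5450 angle 0.00044370580269426796 side 0.0005755568641201006 offs 4.3586390293396535 res 0.6441588835715317
w3 pointer N 924 slope 0.716985227584473 perp offs 2.438488404446278 res 0.6793499602800138
w3 plate N 8598 angle 5.856344245738697e-05 side 0.0003878088525142893 offs 4.386536990432384 res 0.57237056601351
w4 pointer N 500 slope 0.7165458188963678 perp offs 2.5634709693951674 res 0.621874788593535
w4 plate N 4982 angle 0.0005302012905446101 side 0.0005976568706986531 offs 4.366542216600208 res 0.6205598511209108
sc2 pointer N 42 slope 0.7069095506664415 perp offs 3.5779218240314377 res 2.6861884614745057
sc2 plate N 0 angle 0.0 side 0.0 offs 0.0 res nan
s10 pointer N 25 slope 0.7227831509344859 perp offs -2.189345148300591 res 4.010796721456885
s10 plate N 212 angle -0.0027178137972399346 side 0.01494504060174176 offs 5.417472475521898 res 2.6231371691786785
s1 pointer N 25 slope 0.7111499819605666 perp offs -0.4611206275483933 res 4.033898711441983
s1 plate N 145 angle -0.009989540714347846 side 0.01080738664652163 offs 6.249728792321519 res 2.2364589336615794
  ret = _var(a, axis=axis, dtype=dtype, out=out, ddof=ddof,
  arrmean = um.true_divide(arrmean, div, out=arrmean,
  ret = ret.dtype.type(ret / rcount)
```

Emit:
{"op": "play_rows", "data": {
  "linear": [
    [0, 0, 0.03],
    [-0.02, -0.02, 0.055],
    [-0.045, -0.05, 0.06],
    [-0.07, -0.08, 0.06],
    [-0.098, -0.11, 0.06],
    [-0.125, -0.14, 0.06],
    [-0.153, -0.17, 0.06],
    [-0.18, -0.2, 0.06]
  ],
  "turn": [0, 0, -0.02, -0.04, -0.053, -0.053, -0.053, -0.053],
  "fingers": 0.04
}}

```text
time_s: 10.28
position: [412.8, -162.2, 266.2]
orientation: [1.0, -0.021, -0.001, -0.002]
force: [0.1, -0.5, 0.1]
grip_width: 40.3
```

```bash
python3 - <<'E'
from cell import bot
s=bot.state();print(s['position'],s['orientation'].round(4),s['dq'].round(3))
E
```

```text
[ 412.77328012 -162.18484771  266.1642089 ] [ 9.998e-01 -2.070e-02 -8.000e-04 -2.100e-03] [-1.077 -0.422  0.379 -0.006  0.031 -1.06 ]
```

Emit:
{"op": "play_rows", "data": {
  "linear": [
    [-0.0126, -0.014, 0],
    [-0.0126, -0.014, -0.02],
    [-0.0126, -0.014, -0.05],
    [-0.0126, -0.014, -0.085],
    [-0.0126, -0.014, -0.115],
    [-0.0126, -0.014, -0.13],
    [-0.0126, -0.014, -0.136],
    [-0.0126, -0.014, -0.136]
  ],
  "turn": [0, 0, 0, 0, 0, 0, 0, 0]
}}

```text
time_s: 10.95
position: [399.2, -174.7, 128.4]
orientation: [1.0, -0.02, -0.003, -0.003]
force: [0.0, -0.7, -0.1]
grip_width: 39.7
```

```bash
python3 - <<'E'
from cell import bot
from h import *
snap(bot,"wrist","w11");s=bot.state();print(s['position'],s['orientation'].round(4),s['dq'].round(3))
E
```

```text
[ 400.26086923 -175.55129413  129.92778876] [ 0.9998 -0.0201 -0.0013 -0.0025] [-0.004 -0.024 -0.037 -0.001  0.001 -0.001]
```

View pics/w11.png

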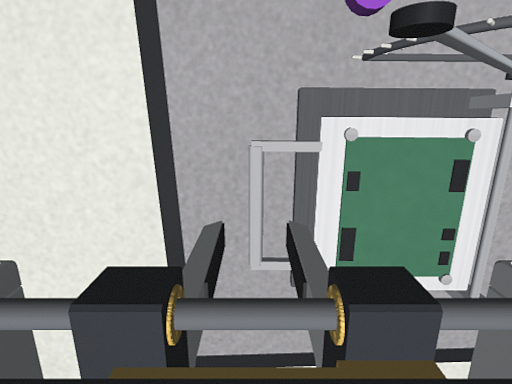

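Emit:
{"op": "play_rows", "data": {
  "linear": [
    [0, -0.0007, -0.02],
    [0, -0.0007, -0.04],
    [0, -0.0007, -0.055],
    [0, -0.0007, -0.065],
    [0, -0.0007, -0.072],
    [0, -0.0007, -0.075],
    [0, -0.0007, -0.075],
    [0, -0.0007, -0.075]
  ],
  "turn": [0, 0, 0, 0, 0, 0, 0, 0]
}}

```text
time_s: 11.67
position: [401.0, -176.7, 55.7]
orientation: [1.0, -0.02, -0.001, -0.002]
force: [-0.3, 0.1, -0.3]
grip_width: 39.9
```

```bash
python3 - <<'E'
from cell import bot
from h import *
snap(bot,"wrist","w12");s=bot.state();print(s['position'],s['orientation'].round(4),s['force'],s['dq'].round(3))
E
```

```text
[ 401.11523945 -176.81225217   55.87824733] [ 9.998e-01 -2.010e-02 -4.000e-04 -1.900e-03] [-0.08360848  0.10346045 -1.41336588] [ 0.001 -0.005  0.001  0.    -0.002  0.001]
```

View pics/w12.png

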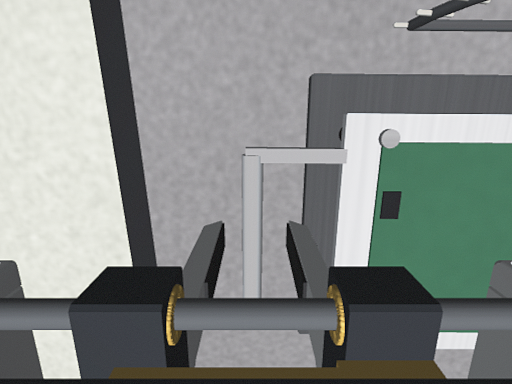

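Emit:
{"op": "play_rows", "data": {
  "linear": [
    [0, 0, 0],
    [0, 0, 0],
    [0, 0, 0],
    [0, 0, 0],
    [0, 0, 0],
    [0, 0, 0],
    [0, 0, 0],
    [0, 0, 0]
  ],
  "turn": [0, 0, 0, 0, 0, 0, 0, 0],
  "fingers": 0.0,
  "squeeze": 30
}}

```text
time_s: 12.38
position: [399.1, -176.6, 55.8]
orientation: [1.0, -0.02, -0.003, -0.002]
force: [-5.8, -0.1, 5.4]
grip_width: 11.1
```

```bash
python3 - <<'E'
from cell import bot
import numpy as np
from h import *
s=bot.state();print(s['position'],s['orientation'].round(4),s['force'],s['dq'].round(3),s['grip_width'])
p=s['position']
for a in np.linspace(0,0.717,17): 
    d=200*(1-np.cos(a));print(round(a,3),np.round((ex*d)/1000+[0,0,.2*np.sin(a)],4).tolist())
E
```

```text
[ 399.13875295 -176.64402578   55.81688872] [ 0.9998 -0.0197 -0.0028 -0.0021] [-5.78178319 -0.07881555  5.3713539 ] [ 0.001  0.001  0.001  0.001 -0.001 -0.   ] 11.136145765512603
0.0 [0.0, 0.0, 0.0]
0.045 [0.0002, -0.0, 0.009]
0.09 [0.0008, -0.0, 0.0179]
0.134 [0.0018, -0.0001, 0.0268]
0.179 [0.0032, -0.0001, 0.0357]
0.224 [0.005, -0.0002, 0.0444]
0.269 [0.0072, -0.0003, 0.0531]
0.314 [0.0097, -0.0004, 0.0617]
0.358 [0.0127, -0.0006, 0.0702]
0.403 [0.016, -0.0007, 0.0785]
0.448 [0.0197, -0.0009, 0.0867]
0.493 [0.0238, -0.0011, 0.0946]
0.538 [0.0282, -0.0013, 0.1024]
0.583 [0.033, -0.0015, 0.11]
0.627 [0.038, -0.0017, 0.1174]
0.672 [0.0435, -0.002, 0.1245]
0.717 [0.0492, -0.0022, 0.1314]
```

Emit:
{"op": "play_rows", "data": {
  "linear": [
    [0.0002, 0, 0.005],
    [0.0002, 0, 0.009],
    [0.0008, 0, 0.018],
    [0.0018, -0.0001, 0.027],
    [0.0032, -0.0001, 0.0357],
    [0.005, -0.0002, 0.0444],
    [0.0072, -0.0003, 0.0531],
    [0.0072, -0.0003, 0.0531]
  ],
  "turn": [0, 0, 0, 0, 0, 0, 0, 0]
}}

```text
time_s: 13.05
position: [406.3, -177.0, 110.6]
orientation: [1.0, -0.019, -0.003, -0.002]
force: [-3.0, -0.6, -1.7]
grip_width: 11.0
```

```bash
python3 - <<'E'
from cell import bot
import numpy as np
from h import *
snap(bot,"wrist","w13");s=bot.state();print(s['position'],s['orientation'].round(4),s['force'],s['dq'].round(3),s['grip_width'])
z=load("w13");plate(z);pointer(z)
E
```

```text
[ 406.06908733 -176.98719868  109.75012516] [ 0.9998 -0.0195 -0.0031 -0.0019] [-3.44587424 -1.97842115 -2.29033118] [-0.005  0.018  0.02  -0.001 -0.036 -0.002] 11.088951239438396
 plate N 15033 angle 0.2700132938731148 side 0.0005879598985433788 offs 4.276587468395889 res 0.4604469570281298
 pointer N 1277 slope 0.7432274237108917 perp offs -3.083106103925607 res 2.768064852972558
```

View pics/w13.png

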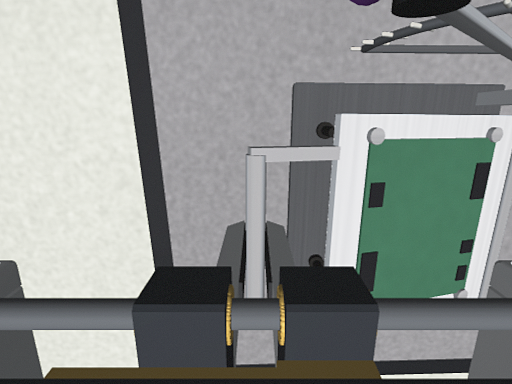

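Emit:
{"op": "play_rows", "data": {
  "linear": [
    [0.0012, 0, 0.004],
    [0.0055, -0.0003, 0.017],
    [0.0088, -0.0004, 0.0254],
    [0.0125, -0.0006, 0.0336],
    [0.0166, -0.0008, 0.0415],
    [0.021, -0.001, 0.0493],
    [0.0258, -0.0012, 0.0569],
    [0.0258, -0.0012, 0.0569]
  ],
  "turn": [0, 0, 0, 0, 0, 0, 0, 0]
}}

```text
time_s: 13.77
position: [431.6, -178.2, 168.3]
orientation: [1.0, -0.019, -0.004, -0.002]
force: [-8.5, -1.0, 1.4]
grip_width: 11.3
```

```bash
python3 - <<'E'
from cell import bot
import numpy as np
from h import *
snap(bot,"wrist","w14");s=bot.state();print(s['position'],s['orientation'].round(4),s['force'],s['dq'].round(3),s['grip_width'])
z=load("w14");plate(z);pointer(z)
E
```

```text
[ 431.24818903 -178.14615962  167.7378363 ] [ 0.9998 -0.0192 -0.0045 -0.0019] [-6.98102927 -1.43104604  1.54086486] [-0.003  0.004  0.018 -0.003 -0.015 -0.001] 10.7623439156894
 plate N 8381 angle 0.5777555741648348 side 0.0012973910966166233 offs 4.429077729820009 res 0.43355686860590387
 pointer N 587 slope 0.7166629920435025 perp offs 2.347109903597052 res 0.8128678076315463
```

Emit:
{"op": "play_rows", "data": {
  "linear": [
    [0.002, 0, 0.003],
    [0.004, -0.0002, 0.0065],
    [0.007, -0.0003, 0.0105],
    [0.01, -0.0005, 0.0145],
    [0.013, -0.0006, 0.0185],
    [0.0155, -0.0008, 0.0215],
    [0.016, -0.0008, 0.0222],
    [0.016, -0.0008, 0.0222]
  ],
  "turn": [0, 0, 0, 0, 0, 0, 0, 0]
}}

```text
time_s: 14.48
position: [447.5, -178.9, 190.3]
orientation: [1.0, -0.019, -0.004, -0.002]
force: [-2.7, -2.4, -1.4]
grip_width: 11.1
```

```bash
python3 - <<'E'
from cell import bot
import numpy as np
from h import *
bot.camera("side")
snap(bot,"wrist","w15");s=bot.state();print(s['position'],s['orientation'].round(4),s['force'],s['dq'].round(3),s['grip_width'])
z=load("w15");plate(z);pointer(z)
E
```

```text
[ 447.17143537 -178.90901221  189.88107264] [ 0.9998 -0.0191 -0.0046 -0.0019] [-1.62611958 -1.5123862  -1.82472126] [-0.003  0.001  0.006 -0.    -0.003 -0.001] 11.236954301932355
 plate N 6501 angle 0.7087170980364546 side 0.001416841645764152 offs 4.539530769333997 res 0.42145776947266306
 pointer N 514 slope 0.7160123564837284 perp offs 2.479935168519805 res 0.7510056203416103
```

View pics/w15.png

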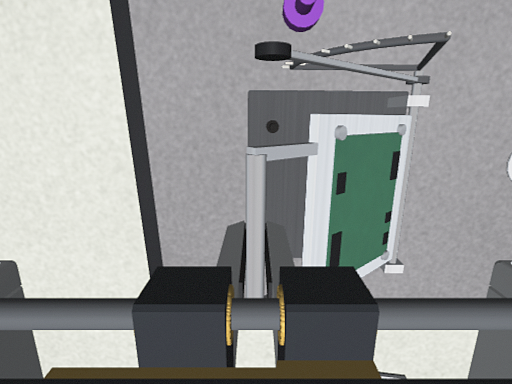

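Emit:
{"op": "play_rows", "data": {
  "linear": [
    [0.0006, 0, 0.0006],
    [0.0011, 0, 0.0013],
    [0.0011, 0, 0.0013],
    [0.0011, 0, 0.0013],
    [0.0011, 0, 0.0013],
    [0.0011, 0, 0.0013],
    [0.0011, 0, 0.0013],
    [0.0011, 0, 0.0013]
  ],
  "turn": [0, 0, 0, 0, 0, 0, 0, 0]
}}

```text
time_s: 15.25
position: [448.2, -179.0, 191.1]
orientation: [1.0, -0.019, -0.005, -0.002]
force: [-1.7, -3.2, -2.9]
grip_width: 11.3
```

```bash
python3 - <<'E'
from cell import bot
import numpy as np
from h import *
for i in range(4): bot.camera("side")
snap(bot,"wrist","w16");s=bot.state();print(s['position'],s['orientation'].round(4),s['force'],s['dq'].round(4),s['grip_width'])
z=load("w16");plate(z);pointer(z)
snap(bot,"side","s16");snap(bot,"scene","sc16");crop("s16",190,130,350,280,5,"s16_c")
snap(bot,"wrist","w17");z=load("w17");plate(z);pointer(z)
E
```

```text
[ 448.25278186 -178.97212654  191.15606678] [ 0.9998 -0.0191 -0.0046 -0.0018] [-2.29258955 -2.83090454 -1.91852036] [-0.0011 -0.0024 -0.0019  0.0014 -0.0007  0.0003] 11.225074320647956
 plate N 6403 angle 0.7155553375796379 side 0.0018215547371217484 offs 4.58078999780876 res 0.42403704121295177
 pointer N 511 slope 0.7162614663474614 perp offs 2.5075276255592143 res 0.7103209407265477
 plate N 6386 angle 0.7159529912360844 side 0.001784958842705035 offs 4.5610780231899595 res 0.42252639553478033
 pointer N 514 slope 0.7174280308870346 perp offs 2.3384189834989946 res 0.7538691674238275
```

View pics/s16_c.png

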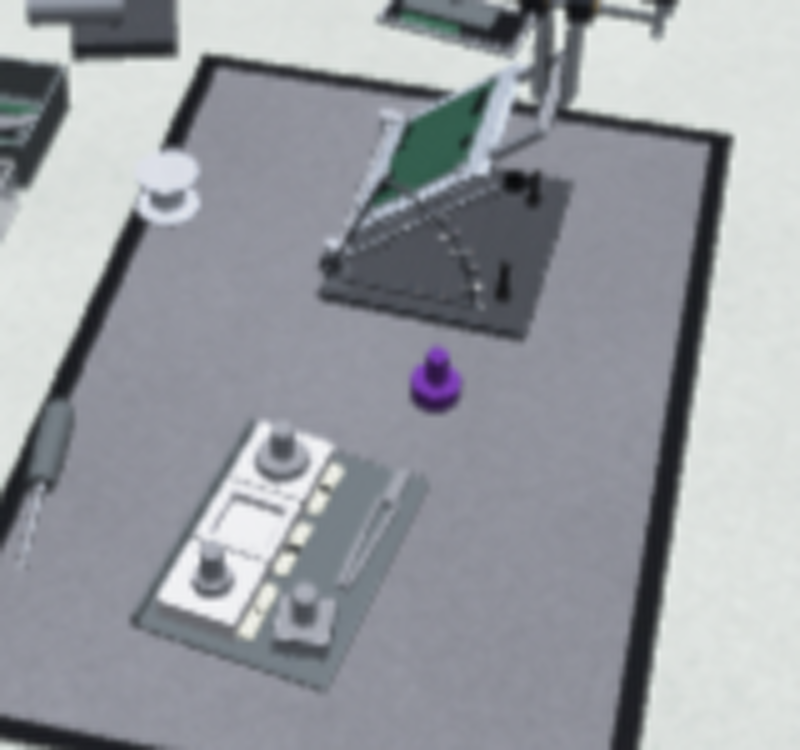

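The side view shows the plate edge and the pointer parallel. The disc is near crop (515,180), the weight is seated in the round nest near (283,450), and everything else is where it was. I'm handing in now.

```bash
python3 -c "
from cell import bot
s=bot.state();print(s['time_s'],s['dq'].round(4),s['grip_width']);print(bot.sign_off())"
```

```text
15.65 [ 0.0001  0.0001 -0.0006 -0.0005  0.0007  0.0001] 10.97996336653634
the job is handed in; nothing more can be done
None
```

I put the round weight back in its own nest while the plate still lay flat. I then took the plate by its bar and swung it up to the pointer's angle. I handed the job in at 15.65 s with the gripper still holding the bar at 30 N.

- **Weight:** the tops of its knob and body measured 60.3 and 32.4 mm high, against 62 and 34 mm for a fully seated weight. My depth readings of known heights elsewhere were also about 1.7 mm low, so I take it as fully seated. The wrist and side pictures agree.
- **Plate angle:** two last depth fits gave the plate 0.7156 and 0.7160 rad, and the pointer 0.716 and 0.717 rad.
- **Pointer and bench:** the pointer measured about 0.717 rad before the lift too, so it was not shifted. The side picture showed nothing else moved in the working area; I did not check the things outside it.
- **Disagreements:** early rough pointer readings by rays from the scene and side cameras gave 0.80 and 0.70 rad, and one wrist fit during the lift, with a large residual, gave 0.743. I relied on the wrist depth fits instead.
- **Grip width:** it read about 11 mm on the 12 mm bar. It also read 17 to 17.5 mm on the 18 mm knob, so I take this as the gripper reading a little low.

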